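# Snap the tag hook onto the specimen case's eye

## Task

Lock the specimen case for transport: take the red-handled snap hook out of its holder and press its mouth straight down over the eye on the case until the gate passes the eye's bar and springs shut. Then pull up gently for a moment (a few newtons, about 6 N) so that the shut gate bears on the bar and you feel that it holds, set the hook back down with both feet on the case's steel plate, and let go so that it stands upright. The eye's height is not known, so feel for it; never push or pull on the case with more than 25 N, and leave the jar, slide box and vial alone.

Things in the scene. Friction and masses are not known exactly. Their poses are not given: they have to be found in the camera images.
- case: fixed specimen transport case, blue with a white lid, 184 x 144 mm, lid top 60 mm high; origin: centre of its underside, z up. On its middle stands a rigid dark steel eye, an inverted U of 8 mm rod: posts at case y = -16 and +16 mm (24 mm clear between), horizontal top bar along case y, open along case x. It does not give: contact is stiff, so move slowly near it
- plate_top (a point): foot of the eye, on the eye's middle line: centre of the top face (64 mm above the bench) of the flat steel plate, 100 mm (case x) x 60 mm (case y), on the lid. The eye is screwed out to a height that differs each time and is not given: its bar's axis is 40 to 54 mm straight above this point, and must be found by feel or sight. Axes as the case's
- hook: loose steel snap hook, about 160 g, 120 mm tall, mouth down. Origin: between its feet, level with their undersides, under the handle's centre; z up, x across the mouth, y its thickness (14 mm). Legs: spine at x = -28 to -18 mm, nose at x = 12 to 22 mm, both from z = 0 to the bow, underside at z = 60 mm. The mouth is 30 mm wide, closed at the bottom by the gate
- hook_grip (a point): centre of the hook's red handle (36 mm along hook x, 16 mm along hook y, 45 mm tall), on the hook's z axis, 97.5 mm above its feet; pinch it across its 16 mm (hook y). Axes as the hook's. To clip, turn the hook so that hook y is along the eye's bar (either way round) and lower it with the bar at hook x = 0 within about 4 mm. With both feet on the plate it stands by itself, the bow clear of the bar
- gate (a joint): angle of the brass gate, rad: 0 = shut (cannot open outward), up to 1.25 = swung up; a 28 mm bar of 6 mm rod pivoted in the spine at hook x = -18, z = 6 mm, sprung shut. Pressing takes 2.5 N, rising to 5 to 12 N until the bar's axis is 36 to 38 mm above the feet; then it snaps to 0 and the push falls away. In the tug the gate meets the bar when the bar's axis is 13 mm above the feet
- holder: fixed grey plastic holder, 84 x 54 mm, 32 mm tall, origin at the centre of its underside; the hook stands mouth down in its pocket (54 x 18 mm, floor 6 mm above the bench), its handle free above; lift it straight up
- jar: bystander: amber jar with a blue lid, 52 mm across, 75 mm tall; origin at the centre of its underside
- slide_box: bystander: green slide box, 90 x 70 x 28 mm; origin at the centre of its underside
- vial: bystander: small amber vial with a white cap, 28 mm across, 60 mm tall; origin at the centre of its underside
There are look-alikes about, which are no part of the job. There is more than one size of the hook; the one meant has the size given above.

How it is judged:
By the outcome, as a careful person would: the job done as asked, in the order asked, and still so for the second after the job is handed in, with the robot touching nothing.
It also fails if it takes over 72 s, if anything falls off the work surface, if the arm or the gripper's body presses on something with over 40 N, if the wrist force passes 120 N, or if a joint passes its speed limit or range.

## Robot

A 7-joint arm with a two-finger parallel gripper is mounted at the origin on the work surface. World frame = base frame: x ahead of the robot, y to its left, z up, the work surface at z = 0. Lengths are in m, angles in rad, forces in N, time in s.
With the tool pointing down it reaches from about 0.425 to 0.975 m from the base axis. Payload 16.7 kg.
Tool frame: the origin (TCP) lies at the very end of the fingers, on their centre line; the grasp point (between the pads) lies 19 mm behind it (robot.grip_depth is the distance from the TCP to the grasp point, in m); z points along the fingers, y is the direction in which the jaws open and shut (so a half turn about z gives the same grasp; the last joint's range is limited). The gripper opens to 85 mm and grips with 20 to 120 N. Pads are 22 mm wide; open, the fingers measure 114 mm over their backs; the gripper's body (76 mm by 85 mm) begins 54 mm behind the grasp point. The pads swing forward as they close: fully open they stand 13 mm farther back than shut.
Start: joints at [-1.407, 0.426, 0.074, 1.606, -0.034, 1.111, -0.067], TCP at [0.208, 0.642, 0.231] pointing down, gripper open.
Joint ranges: [-2.85, 2.85], [-0.5, 2.14], [-1.23, 1.37], [0.21, 2.46], [-1.02, 4.16], [0.16, 2.05], [-2.73, 2.73]. Speed limits (rad/s): [1.89, 1.89, 2.39, 2.39, 3.01, 3.01, 3.01].

## Interface

Orientations are given as a rotation vector (axis times angle).
In Python, from rig import robot gives the robot as it stands. Calls block until the motion is done:
- robot.move_to(position, orientation): joint-space move of the TCP to a pose.
- robot.movel(position, ori=None, vel=0.15, force_limit=None): straight line of the TCP; ori=None keeps the orientation; vel is the mean speed in m/s. With force_limit (N) it stops when the force on the tool has changed by that much, and returns True; else False.
- robot.move_joints(angles): joint-space move.
- robot.command_gripper(opening, newtons=None): opening from 0.0 (shut) to 1.0 (fully open); newtons is the grip in N (None keeps the last); returns when the fingers have stopped.
- robot.hold(seconds).
- robot.solve_ik(position, orientation): joint angles nearest the present ones, or None.
- robot.sense(): the state.
- robot.snapshot(name): name is "scene" or "top" or "wrist"; returns a dict with "pixels" (400x640x3 uint8, red, green, blue), "intrinsics" (3x3 intrinsics, pixels), "k1" (the pictures are not rectified: a ray, as slopes to the right and down, at radius r is drawn at 1 + k1 r^2 times it, then the intrinsics apply), "position" and "attitude" of the camera in the world; the wrist camera has in their place "tool_from_camera" (4x4, takes a point from camera to tool coordinates, whose origin is the TCP and whose axes are the flange's). Camera axes: x right, y down, z forward; pixel columns grow to the right and rows downward; lengths in m; the calibration is good to about 2 mm. A picture is of the moment at which its call begins: read the wrist's pose just before it. There is no depth.
A pose or a line that the arm cannot do raises robot.PlanningError and nothing moves.
- robot.close_job(): hands the job in, once; it reports no verdict.
Trained networks look in the newest picture that a camera, given by its name, has taken for a name from the list of things; names that differ only in an ending like _2 or _b are one class to them, and where a whole thing is asked for, a point or a joint stands for the part that bears it (a point fixed in the world has none). Each returns a list of dicts, best first, with "conf" (0 to 1); they miss things now and then, are a little off and sometimes report something else, mostly with a low value. They report only what shows in the picture. A call takes as long as a camera call. They do not tell look-alikes from the thing itself.
- robot.spot_in(thing, camera): "location" ([x, y, z] in m, in the coordinates of the camera as it stood for that picture, good to about 4 mm: the middle of the surface that is visible of it).
The state is a dict: "time_s": time; "joint_positions": joint angles; "qd": joint speeds; "joint_efforts": joint torques, N m; "tcp_pos": TCP position; "orientation": TCP orientation; "wrist_force": force on the tool from outside, world axes, zero at the start; "torque": the same for the moment, N m; "grip_width": opening from 0.0 (shut) to 1.0 (fully open).
Only numpy, scipy, OpenCV 4.12 (cv2) and the standard library are available. Lean on these libraries where they do the work, as an engineer would, in place of code of your own. Each camera call takes 0.05 s, during which the arm holds its last target. There are 200 camera calls.

## Working session

There is one attempt and no reset: what is moved stays moved. The work goes in short steps, each a Python script; the robot and the scene stay as the last script left them, time stands still between calls to the robot, and variables do not carry over. Pictures are saved under pics/ and viewed, about 8 in all and at most 12, crops included, and the job is handed in when it is done.

```bash
ls; mkdir -p pics
cat > h.py <<'E'
import numpy as np, cv2
from scipy.spatial.transform import Rotation as R
from rig import robot
def campose(s,st=None):
    if "position" in s:
        a=np.array(s["attitude"]); 
        M=a if a.shape==(3,3) else R.from_rotvec(a).as_matrix() if a.shape==(3,) else R.from_quat(a).as_matrix()
        return M,np.array(s["position"])
    T=np.array(s["tool_from_camera"]); Rt=R.from_rotvec(st["orientation"]).as_matrix()
    return Rt@T[:3,:3], Rt@T[:3,3]+np.array(st["tcp_pos"])
def snap(n,f=None):
    st=robot.sense(); s=robot.snapshot(n)
    if f: cv2.imwrite("pics/"+f,np.ascontiguousarray(s["pixels"][:,:,::-1]))
    M,p=campose(s,st); return s,M,p
def ray(s,M,u,v):
    K=np.array(s["intrinsics"]); q=cv2.undistortPoints(np.array([[[u,v]]],float),K,np.array([s["k1"],0,0,0.]),None,None)[0,0]
    return M@np.array([q[0],q[1],1])
def at_z(s,M,p,u,v,z):
    d=ray(s,M,u,v); return p+d*(z-p[2])/d[2]
def pix(s,M,p,X):
    K=np.array(s["intrinsics"]); c=M.T@(np.array(X)-p)
    x=c[:2]/c[2]; x=x*(1+s["k1"]*(x@x)); return K[:2,:2]@x+K[:2,2]
E
python3 - <<'E'
from h import *
print(robot.sense())
for n in("scene","top"):
    s,M,p=snap(n,n+"1.png"); print(n,s.get("attitude"),p,s["k1"],np.array(s["intrinsics"])[0])
    for t in("case","hook","hook_grip","holder","jar","slide_box","vial","gate","plate_top"):
        try:
            for d in robot.spot_in(t,n):
                X=M@np.array(d["location"])+p; print(t,round(d["conf"],2),X.round(3),pix(s,M,p,X).round())
        except Exception as e: print(t,e)
a=cv2.imread("pics/scene1.png");b=cv2.imread("pics/top1.png")
E
```

```text
pics
{'time_s': 0.0, 'joint_positions': array([-1.40648006,  0.42673881,  0.07385695,  1.6066165 , -0.03408701,
        1.1108165 , -0.06711647]), 'qd': array([ 2.47799979e-03, -6.40413454e-05, -9.67810091e-04, -8.45345501e-04,
       -7.89071634e-04, -3.85752305e-04,  1.52146995e-03]), 'joint_efforts': array([-4.40466698e-03, -9.49812341e+01,  3.75818655e+00, -4.63518476e+01,
        1.89724989e-02,  1.01922196e-02,  2.37906028e-05]), 'tcp_pos': array([0.20827302, 0.64162474, 0.23060206]), 'orientation': array([-4.90981042e-01, -3.10289268e+00,  2.06758744e-03]), 'wrist_force': array([0.3352956 , 0.66930303, 0.29602648]), 'torque': array([-0.06530625,  0.00247004, -0.00375783]), 'grip_width': 0.9983929976920224}
scene [-2.24251756 -1.14442263  0.40737769] [ 1.06087898 -0.36712681  0.78463544] 0.02899694832820375 [514.95585649   0.         318.64543564]
case 0.63 [0.565 0.148 0.059] [387. 138.]
hook 0.88 [ 0.682 -0.159  0.109] [287. 244.]
hook 0.85 [ 0.564 -0.215  0.088] [220. 219.]
hook 0.63 [ 0.578 -0.297  0.045] [185. 263.]
hook_grip 0.86 [ 0.686 -0.163  0.103] [287. 249.]
hook_gr
[... 361 characters left out ...]
39.]
top [-2.22134068  1.97696653 -0.21287452] [ 0.42109784 -0.04273533  1.08468945] -0.12805247584299806 [443.48425164   0.         316.49972887]
case 0.61 [0.538 0.163 0.058] [235. 235.]
hook 0.85 [ 0.55  -0.21   0.093] [397. 247.]
hook 0.65 [ 0.574 -0.291  0.045] [428. 243.]
hook 0.57 [ 0.663 -0.15   0.135] [378. 191.]
hook_grip 0.96 [ 0.664 -0.154  0.138] [380. 191.]
hook_grip 0.51 [ 0.55  -0.209  0.096] [397. 247.]
holder 0.75 [ 0.547 -0.2    0.036] [389. 251.]
jar 0.68 [0.439 0.005 0.072] [296. 286.]
slide_box 0.69 [ 0.787 -0.156  0.029] [379. 153.]
slide_box 0.37 [ 0.544 -0.198  0.035] [388. 252.]
vial 0.55 [0.747 0.127 0.04 ] [264. 155.]
plate_top 0.88 [0.536 0.164 0.058] [234. 236.]
```

View pics/scene1.png

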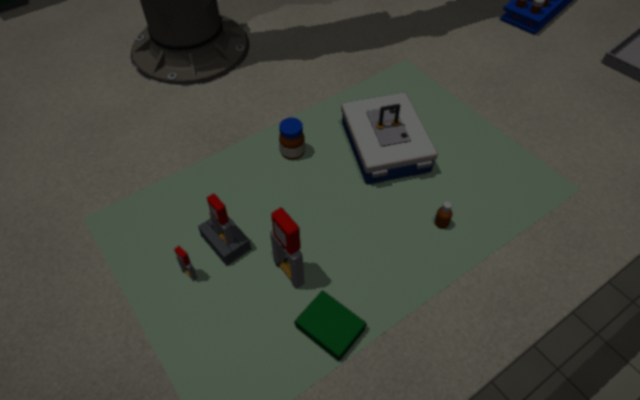

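View pics/top1.png

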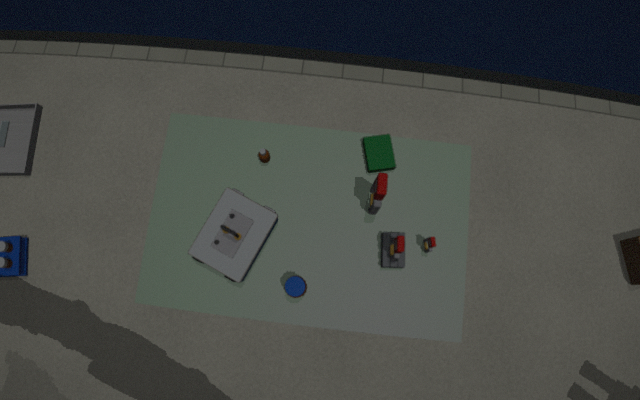

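The scene picture shows three red-handled hooks: a large one standing free at (287,244), one in the grey holder at (220,219), and a small one at (185,263). The holder one fits ("stands in its holder", 120 mm size). The top picture shows the case at (235,235), with the eye on it at about (230,232). I'll check from near with the wrist camera.

```bash
cat > s2.py <<'E'
from h import *
o=robot.sense()["orientation"]
ims=[]
for nm,q in(("case",[0.50,0.17,0.36]),("hold",[0.50,-0.205,0.36])):
    robot.move_to(q,o)
    s,M,p=snap("wrist",nm+"_w.png"); print(nm,robot.sense()["time_s"],robot.sense()["tcp_pos"].round(3),p.round(3),M.round(2).tolist())
    np.savez(nm+"_w.npz",M=M,p=p,K=s["intrinsics"],k1=s["k1"])
    for t in("plate_top","case","hook","hook_grip","holder"):
        for d in robot.spot_in(t,"wrist"):
            X=M@np.array(d["location"])+p; print(t,round(d["conf"],2),X.round(3),pix(s,M,p,X).round())
    ims.append(s["pixels"][:,:,::-1])
cv2.imwrite("pics/w2.png",cv2.resize(np.vstack(ims),(480,600)))
E
python3 s2.py
```

```text
case 3.1 [0.5   0.171 0.36 ] [0.436 0.191 0.502] [[0.31, 0.92, 0.26], [0.95, -0.3, -0.08], [-0.0, 0.27, -0.96]]
plate_top 0.91 [0.538 0.172 0.059] [333. 185.]
plate_top 0.27 [0.439 0.018 0.08 ] [192. 153.]
case 0.98 [0.533 0.172 0.059] [332. 182.]
hook 0.98 [ 0.554 -0.205  0.094] [ 77. 283.]
hook 0.6 [ 0.686 -0.148  0.161] [131. 386.]
hook 0.57 [ 0.575 -0.291  0.07 ] [ 47. 302.]
hook_grip 0.6 [ 0.575 -0.293  0.072] [ 45. 303.]
hook_grip 0.57 [ 0.559 -0.208  0.092] [ 78. 287.]
holder 0.7 [0.536 0.173 0.059] [333. 184.]
holder 0.66 [ 0.556 -0.198  0.031] [109. 263.]
hold 4.8 [ 0.501 -0.204  0.36 ] [ 0.436 -0.184  0.502] [[0.31, 0.92, 0.26], [0.95, -0.3, -0.08], [0.0, 0.27, -0.96]]
plate_top 0.74 [0.54  0.145 0.057] [586. 107.]
plate_top 0.19 [ 0.546 -0.206  0.033] [331. 186.]
case 0.85 [0.536 0.142 0.058] [585. 104.]
hook 0.94 [ 0.547 -0.213  0.12 ] [328. 206.]
hook 0.63 [ 0.575 -0.293  0.052] [279. 227.]
hook_grip 0.91 [ 0.55  -0.214  0.12 ] [328. 209.]
hook_grip 0.69 [ 0.574 -0.297  0.056] [276. 228.]
holder 0.97 [ 0.546 -0.207  0.031] [330. 186.]
```

Run:
```python
import cv2,numpy as np
a=cv2.imread("pics/case_w.png")[90:290,220:460]; b=cv2.imread("pics/hold_w.png")[110:310,220:460]
f=lambda i:cv2.resize(i,None,fx=2.5,fy=2.5,interpolation=cv2.INTER_CUBIC)
g=f(np.vstack([a])); 
o=cv2.convertScaleAbs(np.hstack([cv2.resize(a,None,fx=1.66,fy=1.66),cv2.resize(b,None,fx=1.66,fy=1.66)]),alpha=1.6)
cv2.imwrite("pics/crop3.png",cv2.resize(o,(800,333)))
```

```text
(no output)
```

View pics/crop3.png

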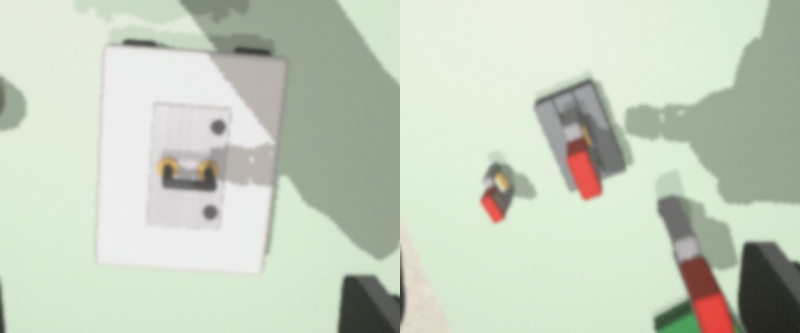

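```bash
cat > s4.py <<'E'
from h import *
def ld(n):
    z=np.load(n+"_w.npz"); return dict(intrinsics=z["K"],k1=float(z["k1"])),z["M"],z["p"]
def quad(n,pts,z,off):
    s,M,p=ld(n); return np.array([at_z(s,M,p,u/1.6667+off[0],v/1.6667+off[1],z)[:2] for u,v in pts])
def rep(nm,Q):
    c=Q.mean(0); e=np.linalg.norm(np.roll(Q,-1,0)-Q,axis=1)
    a=(Q[3]-Q[0])+(Q[2]-Q[1]); b=(Q[1]-Q[0])+(Q[2]-Q[3])
    print(nm,c.round(4),"sides",e.round(3),"long ang",np.degrees(np.arctan2(a[1],a[0])).round(1),"short ang",np.degrees(np.arctan2(b[1],b[0])).round(1))
rep("plate",quad("case",[(154,103),(231,107),(219,229),(147,226)],.064,(220,90)))
rep("lid",quad("case",[(107,45),(287,58),(262,272),(96,263)],.060,(220,90)))
for z in(.104+.004,.118+.004): rep("bar@%g"%z,quad("case",[(162,186),(215,188),(215,188),(162,186)],z,(220,90)))
o=(220-240,110)
rep("holder",quad("hold",[(536,101),(593,80),(626,171),(572,192)],.032,o))
# red top
s,M,p=ld("hold"); im=cv2.imread("pics/hold_w.png"); h=cv2.cvtColor(im,cv2.COLOR_BGR2HSV)
for vt in(60,130,170):
  m=(((h[...,0]<8)|(h[...,0]>172))&(h[...,1]>120)&(h[...,2]>vt)).astype(np.uint8)
  n,l,st,cc=cv2.connectedComponentsWithStats(m)
  for i in range(1,n):
    if st[i,4]>30:
        ct=cv2.findContours((l==i).astype(np.uint8),0,2)[0][0].reshape(-1,2)
        W=np.array([at_z(s,M,p,u,v,.126)[:2] for u,v in ct])
        r=cv2.minAreaRect((W*1000).astype(np.float32)); print(vt,cc[i].round(1),st[i,4],np.round(r[0],1),np.round(r[1],1),round(r[2],1), cv2.boxPoints(r).round(0).tolist())
E
python3 s4.py
```

```text
plate [0.5442 0.1698] sides [0.06  0.101 0.059 0.101] long ang -21.7 short ang 69.4
lid [0.5429 0.1705] sides [0.138 0.178 0.141 0.18 ] long ang -22.1 short ang 68.5
bar@0.108 [0.547  0.1682] sides [0.038 0.    0.038 0.   ] long ang 0.0 short ang 69.9
bar@0.122 [0.543 0.169] sides [0.037 0.    0.037 0.   ] long ang 0.0 short ang 69.9
holder [ 0.5536 -0.2116] sides [0.051 0.085 0.051 0.087] long ang 2.6 short ang 93.5
60 [329.5 212.1] 405 [ 552.7 -213.2] [41.3 14.9] 4.4 [[531.0, -207.0], [533.0, -222.0], [574.0, -219.0], [573.0, -204.0]]
60 [275.  234.3] 114 [ 558.9 -282.8] [21.6  9. ] 7.6 [[548.0, -280.0], [549.0, -289.0], [570.0, -286.0], [569.0, -277.0]]
60 [405.5 295. ] 997 [ 686.1 -153.9] [84.9 23.9] 1.9 [[643.0, -143.0], [644.0, -167.0], [729.0, -164.0], [728.0, -141.0]]
130 [330.  215.4] 281 [ 557.1 -213.7] [32.5 12.3] 3.5 [[541.0, -209.0], [541.0, -221.0], [574.0, -219.0], [573.0, -207.0]]
130 [274.7 235.6] 78 [ 561.  -283.5] [17.7  6.2] 12.4 [[552.0, -282.0], [553.0, -288.0], [570.0, -285.0], [569.0, -279.0]]
130 [409.2 305.3] 475 [ 703. -154.] [48.9 18.4] 0.6 [[678.0, -145.0], [679.0, -163.0], [728.0, -163.0], [727.0, -145.0]]
```

Image crop3, left: case with plate corners at about (154,103)–(219,229) and the bar at (162–215,187). Right: the holder hook at (583,165), with the smaller look-alike at (493,195) and the larger one at (690,260). The measured top of the holder hook's handle is about 34x14 mm, against a nominal 36x16. The other two measure about 18 and 49 mm long, so the holder hook is confirmed. Its centre sits 3.5 mm from the holder's, as the off-centre legs predict. Next I grasp it, with a near check on the way.

```bash
cat >> h.py <<'E'
def down(deg):
    t=np.radians(deg); y=np.array([np.cos(t),np.sin(t),0]); z=np.array([0,0,-1.]); x=np.cross(y,z)
    return R.from_matrix(np.c_[x,y,z]).as_rotvec()
E
cat > s5.py <<'E'
from h import *
robot.command_gripper(0.55,60)
o=down(93.3)
robot.move_to([.545,-.2135,.23],o)
s,M,p=snap("wrist","near5.png")
for t in("hook_grip","hook"):
  for d in robot.spot_in(t,"wrist")[:2]: print(t,d["conf"],(M@np.array(d["location"])+p).round(4))
h=cv2.cvtColor(np.ascontiguousarray(s["pixels"]),cv2.COLOR_RGB2HSV)
for vt in(60,130):
  m=(((h[...,0]<8)|(h[...,0]>172))&(h[...,1]>120)&(h[...,2]>vt)).astype(np.uint8)
  n,l,st,cc=cv2.connectedComponentsWithStats(m)
  for i in range(1,n):
    if st[i,4]>60:
        ct=cv2.findContours((l==i).astype(np.uint8),0,2)[0][0].reshape(-1,2)
        W=np.array([at_z(s,M,p,u,v,.126)[:2] for u,v in ct])
        r=cv2.minAreaRect((W*1000).astype(np.float32)); print(vt,cc[i].round(1),st[i,4],np.round(r[0],1),np.round(r[1],1),round(r[2],1))
print(robot.sense()["time_s"],robot.sense()["wrist_force"])
E
python3 s5.py
```

```text
hook_grip 0.64 [ 0.5731 -0.2943  0.0571]
hook_grip 0.57 [ 0.5495 -0.2136  0.1264]
hook 0.85 [ 0.6459 -0.1604  0.091 ]
hook 0.77 [ 0.5727 -0.2935  0.0564]
60 [324.5 207.7] 968 [ 552.8 -213.7] [40.5 14.6] 3.2
60 [233.3 211.5] 270 [ 558.9 -283.5] [21.6  9.3] 7.2
60 [377.8 331.7] 490 [ 661.5 -161.8] [42.5 12.2] 18.8
130 [324.2 204. ] 399 [ 551.3 -214.2] [20.6 13.6] 3.2
130 [232.5 213.2] 202 [ 560.8 -283.8] [18.1  6.9] 12.4
6.275 [-0.03732237  0.32482174  0.27902995]
```

View pics/near5.png

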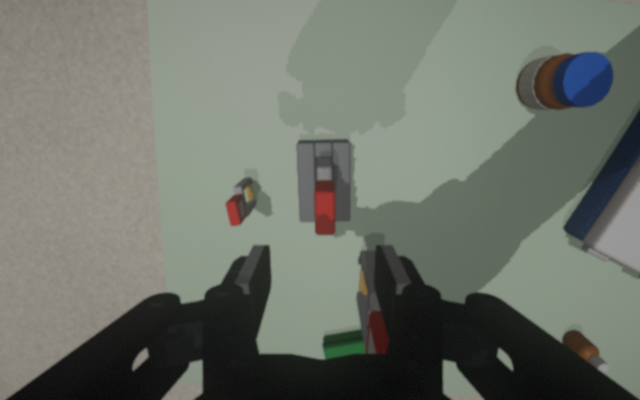

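The near view shows the hook centred between the fingers: the top of its red handle spans about (325,192–234), and the large look-alike is clear of the right finger. Handle centre is about (0.556, -0.2137), yaw 3.2°. Now I grasp and lift.

```bash
cat > s6.py <<'E'
from h import *
o=down(93.2)
robot.movel([.556,-.2137,.16],o,vel=.15)
print(robot.movel([.556,-.2137,.0845],o,vel=.08,force_limit=6))
robot.command_gripper(0.0,60)
st=robot.sense();print(st["time_s"],st["grip_width"],st["tcp_pos"],st["wrist_force"])
print(robot.movel([.556,-.2137,.13],vel=.06,force_limit=10))
robot.movel([.556,-.2137,.23],vel=.15)
st=robot.sense();print(st["time_s"],st["grip_width"],st["tcp_pos"],st["wrist_force"],st["torque"])
# go above the case: hook feet z = tcp-.0785 
robot.move_to([.544,.170,.27],down(69.3))
robot.hold(.2)
st=robot.sense();print(st["time_s"],st["tcp_pos"],st["wrist_force"],st["torque"])
snap("scene","scene6.png");s,M,p=snap("wrist","w6.png");snap("top","top6.png")
a=cv2.imread("pics/scene6.png")[0:200,290:530];b=cv2.imread("pics/w6.png");c=cv2.imread("pics/top6.png")[150:310,150:330]
o=np.hstack([cv2.resize(a,(480,400)),cv2.resize(c,(320,284)).copy() if 0 else cv2.copyMakeBorder(cv2.resize(c,(320,284)),0,116,0,0,0)])
cv2.imwrite("pics/v6.png",cv2.convertScaleAbs(o,alpha=1.5))
E
python3 s6.py
```

```text
False
8.3667 0.1818886175452647 [ 0.55626704 -0.21384588  0.08493245] [0.07694429 0.62404575 6.67315174]
False
10.0917 0.17892625507909493 [ 0.55561484 -0.21336459  0.22913927] [ 0.14152808 -0.54797193 -2.59784536] [ 0.01905536 -0.00463159 -0.02817116]
11.725 [0.54426137 0.16897864 0.2699587 ] [ 0.56065174 -0.2253099  -1.91188485] [-0.00023839  0.04204272 -0.0228779 ]
```

View pics/v6.png

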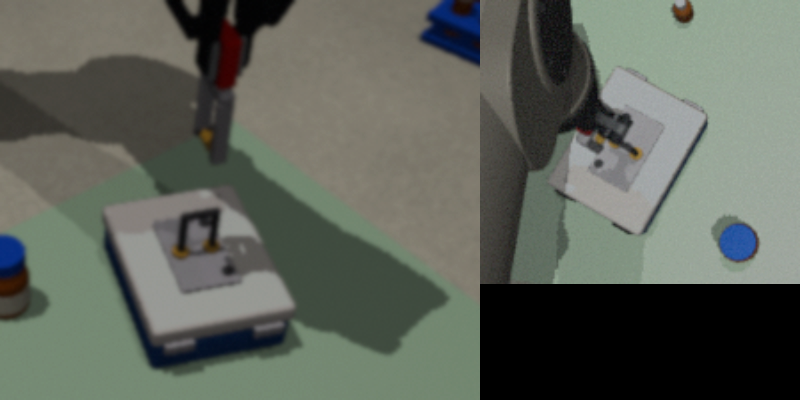

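View pics/w6.png

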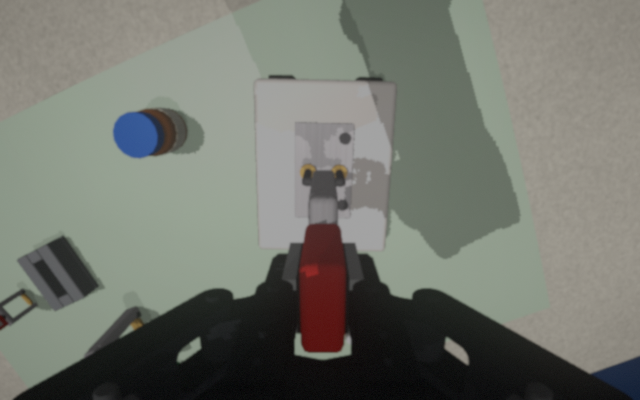

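The hook is held and upright in the gripper (scene view: legs at (203–230,90–160), eye at (198,230)). In the wrist view the spine at x=322 is midway between the eye's foot rings at 308 and 340. Next I cross-check the eye position from several cameras.

Run:
```python
from h import *
w=snap("wrist"); sc=snap("scene"); tp=snap("top")
for nm,c,pts in(("wrist",w,[(308.5,172.5),(340,171.5)]),("scene",sc,[(180/2+290,252/2),(211/2+290,246/2)]),("top",tp,[(638/1.777-270+150-0,153/1.775+150)])):
    A=[at_z(*c,u,v,.065)[:2].round(4) for u,v in pts]; print(nm,A,np.mean(A,0).round(4))
# plate corners in wrist view (top two) and lid corners
A=[at_z(*w,u,v,.064)[:2] for u,v in((295,122),(354,122))]; m=np.mean(A,0); u=np.array([np.cos(np.radians(-21)),np.sin(np.radians(-21))]); print("plate c",m+.05*u)
A=np.array([at_z(*w,u_,v,.060)[:2] for u_,v in((254,80),(395,81),(385,249),(259,249))]); print("lid",A.mean(0),np.degrees(np.arctan2(*(A[1]-A[0])[::-1])),np.degrees(np.arctan2(*(A[2]-A[1]+A[3]-A[0])[::-1])))
c=np.array([.5443,.169]);ux=u;z=.1535
for x in(-28,-18,12,22):
    q=pix(*sc,[*(c+ux*x/1000),z]); print(x,((q-[290,0])*2).round(1), pix(*w,[*(c+ux*x/1000),z]).round(1))
robot_s=robot.sense(); print(robot_s["time_s"])
```

```text
wrist [array([0.5393, 0.1551]), array([0.5498, 0.186 ])] [0.5446 0.1705]
scene [array([0.5367, 0.1538]), array([0.5484, 0.1839])] [0.5426 0.1688]
top [array([0.5365, 0.1521])] [0.5365 0.1521]
plate c [0.54388983 0.1706929 ]
lid [0.54318877 0.16987058] 68.9151170212144 -21.519974916588435
-28 [196.2 161.5] [323.2 158.3]
-18 [199.8 168.2] [323.1 171.2]
12 [210.9 189.1] [322.9 208.3]
22 [214.7 196.2] [322.8 220.2]
12.025
```

My feet-height check had a sign slip: the feet are at TCP−0.0785 = 0.1915, not 0.1535. The eye estimates agree at (0.5437, 0.170), bar at 69.2°. I'll redo the projection, then feel down to the bar.

```bash
cat >> h.py <<'E'
def F(n=8):
    a=[]
    for _ in range(n): robot.hold(.02); a.append(robot.sense()["wrist_force"])
    return np.mean(a,0).round(2)
E
cat > s8.py <<'E'
from h import *
o=down(69.2); C=[.5437,.170]
c=robot.sense()["tcp_pos"][:2]; w=snap("wrist"); sc=snap("scene"); u=np.array([np.cos(np.radians(-20.7)),np.sin(np.radians(-20.7))])
for x in(-28,22): print(x,((pix(*sc,[*(c+u*x/1000),.1915])-[290,0])*2).round(1),pix(*w,[*(c+u*x/1000),.1915]).round(1))
robot.movel([*C,.215],o,vel=.1)
robot.hold(.2); print("base",F(),robot.sense()["tcp_pos"].round(4))
hit=robot.movel([*C,.180],o,vel=.015,force_limit=2.0)
st=robot.sense(); print(hit,st["time_s"],st["tcp_pos"].round(4),F(),st["torque"].round(2))
cv2.imwrite("pics/dummy.png",np.zeros((2,2)))
snap("scene","scene8.png"); snap("wrist","w8.png")
a=cv2.resize(cv2.imread("pics/scene8.png")[40:180,330:470],(400,400));b=cv2.resize(cv2.imread("pics/w8.png")[100:300,220:420],(400,400))
cv2.imwrite("pics/v8.png",cv2.convertScaleAbs(np.hstack([a,b]),alpha=1.6))
E
python3 s8.py
```

```text
-28 [200.9 127.9] [323.9 166.5]
22 [220.4 162.7] [323.7 237.6]
base [ 0.05 -0.04 -1.53] [0.5438 0.1701 0.2153]
True 14.6833 [0.5435 0.17   0.1898] [0.88 0.83 1.74] [ 0.2  -0.21  0.  ][ WARN:0@5.681] global loadsave.cpp:1063 imwrite_ Unsupported depth image for selected encoder is fallbacked to CV_8U.
```

View pics/v8.png

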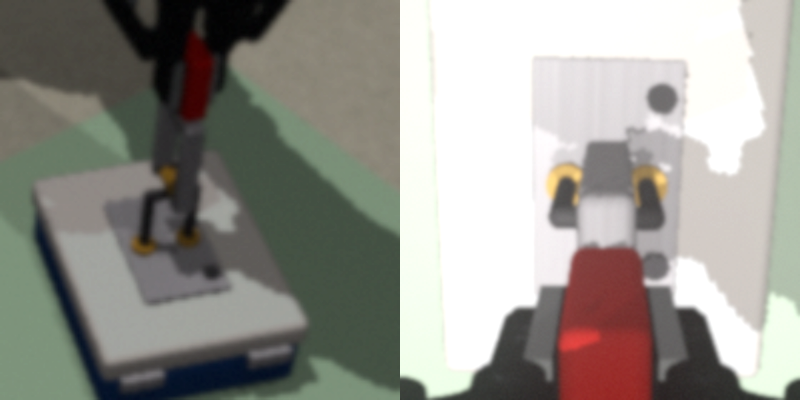

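Contact at TCP z 0.1898 with +3.3 N, so the bar's axis is about 46 mm above the plate, inside the 40–54 range. The picture shows the legs straddling the bar, with the hook centred between the posts (brass gate at (168,178), bar just below it). Now I press through.

```bash
cat > s9.py <<'E'
from h import *
o=down(69.2); C=[.5437,.170]
def log(t,hit):
    st=robot.sense(); print(t,hit,round(st["time_s"],2),st["tcp_pos"].round(4),F(4),st["torque"].round(2))
for z in(.180,.170,.162,.158,.155,.152,.150,.148,.146):
    hit=robot.movel([*C,z],o,vel=.015,force_limit=12); log(z,hit)
    if hit: break
E
python3 s9.py
```

```text
0.18 False 15.72 [0.5434 0.17   0.1799] [-2.6   0.31  2.5 ] [ 0.07  0.66 -0.04]
0.17 False 16.61 [0.5433 0.17   0.1698] [-3.6   1.49  0.07] [ 0.43  1.03 -0.02]
0.162 False 17.36 [0.5434 0.17   0.1618] [-3.93  1.48 -1.3 ] [0.45 0.99 0.04]
0.158 False 17.84 [0.5431 0.1701 0.1576] [-4.74  2.83 -4.61] [ 0.74  1.29 -0.03]
0.155 False 18.26 [0.5442 0.1697 0.1551] [-0.03 -0.58 -1.41] [-0.02 -0.01 -0.04]
0.152 False 18.68 [0.5437 0.1699 0.1519] [-0.03 -0.21 -1.62] [-0.01  0.05  0.  ]
0.15 False 19.02 [0.5436 0.17   0.1499] [ 0.04 -0.13 -1.51] [-0.02  0.03 -0.07]
0.148 False 19.38 [0.5436 0.17   0.1479] [-0.05 -0.33 -1.16] [0.02 0.02 0.02]
0.146 False 19.73 [0.5437 0.17   0.1459] [ 0.07  0.16 -1.74] [-0.06  0.02  0.02]
```

The push built up, then all forces vanished between z=0.158 and 0.155, so the gate snapped. That puts the bar axis at about 50 mm rather than 46; the first contact was probably noticed late. The tug will tell: I expect resistance at TCP z≈0.176–0.181.

```bash
cat > s10.py <<'E'
from h import *
o=down(69.2); C=[.5437,.170]
print("base",F())
print(robot.movel([*C,.168],o,vel=.04,force_limit=4),robot.sense()["tcp_pos"][2],F(3))
hit=robot.movel([*C,.190],o,vel=.006,force_limit=4.5)
st=robot.sense(); print(hit,round(st["time_s"],2),st["tcp_pos"].round(4),st["wrist_force"].round(2),st["torque"].round(2)); print(F())
st=robot.sense(); print(st["tcp_pos"].round(4))
E
python3 s10.py
```

```text
base [ 0.05 -0.02 -1.64]
False 0.1679830848863873 [ 0.28  0.04 -1.72]
True 22.52 [0.5432 0.1699 0.1775] [ 0.09 -0.62 -2.73] [-0.01 -0.09  0.  ]
[ 0.13  0.01 -1.74]
[0.543  0.1698 0.1773]
```

```bash
cat > s11.py <<'E'
from h import *
o=down(69.2); C=[.5437,.170]
z=robot.sense()["tcp_pos"][2]
for i in range(14):
    z+=.0004
    robot.movel([*C,z],o,vel=.004,force_limit=8); f=F(5); st=robot.sense(); print(round(z,4),round(st["time_s"],2),st["tcp_pos"].round(4),f)
    if f[2]<-6.0: break
robot.hold(.6); print(F(),robot.sense()["time_s"])
E
python3 s11.py
```

```text
0.1777 23.05 [0.5436 0.17   0.1776] [-0.53  0.32 -3.22]
0.1781 23.38 [0.5435 0.17   0.1779] [-0.19  0.46 -6.63]
[-0.85  0.15 -8.61] 24.1167
```

The shut gate holds with about 7 N of pull (bar axis about 48 mm above the plate). Now I set it down by feel.

```bash
cat > s12.py <<'E'
from h import *
o=down(69.2); C=[.5437,.170]
robot.movel([*C,.147],o,vel=.03,force_limit=8)
robot.hold(.2); b=F(); print("base",b,robot.sense()["tcp_pos"].round(4))
hit=robot.movel([*C,.137],o,vel=.005,force_limit=3)
print(hit,robot.sense()["tcp_pos"].round(4),F())
z=robot.sense()["tcp_pos"][2]
for i in range(8):
    f=F(5); st=robot.sense(); print(st["tcp_pos"].round(4),f,st["torque"].round(2))
    if f[2]-b[2]>3: break
    z-=.0003; robot.movel([*C,z],o,vel=.004,force_limit=6)
print(robot.sense()["time_s"])
snap("scene","scene12.png"); snap("wrist","w12.png")
a=cv2.resize(cv2.imread("pics/scene12.png")[40:180,330:470],(400,400));b=cv2.resize(cv2.imread("pics/w12.png")[100:300,220:420],(400,400))
cv2.imwrite("pics/v12.png",cv2.convertScaleAbs(np.hstack([a,b]),alpha=1.6))
E
python3 s12.py
```

```text
base [ 0.09 -0.08 -1.54] [0.5437 0.17   0.1471]
True [0.5437 0.17   0.1429] [-1.    0.19  7.04]
[0.5437 0.1701 0.1429] [-1.07 -0.18  7.09] [0.01 0.18 0.  ]
26.85
```

View pics/v12.png

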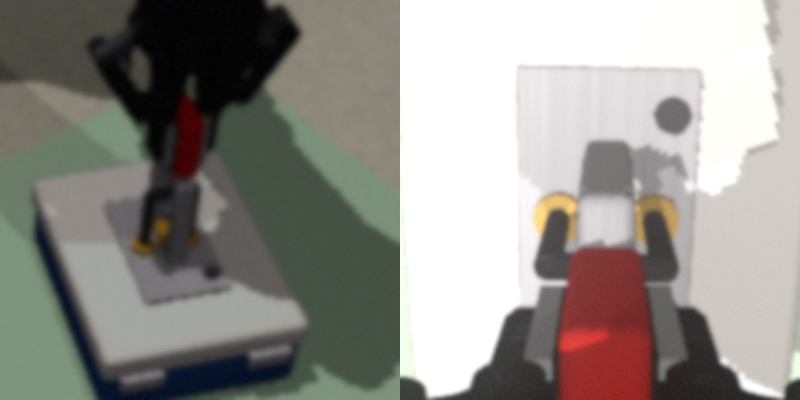

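Feet are on the plate at z=0.1429 (predicted 0.1425), both legs down inside the plate, bar enclosed in the mouth. I'll ease the push off, let go, back straight up and check.

```bash
cat > s13.py <<'E'
from h import *
o=down(69.2); C=[.5437,.170]
z=robot.sense()["tcp_pos"][2]
for i in range(4):
    f=F(5); 
    if f[2]<1.5: break
    z+=.0002; robot.movel([*C,z],o,vel=.004)
print(f,robot.sense()["tcp_pos"].round(4))
robot.command_gripper(0.5,20); robot.hold(.2)
p=robot.sense()["tcp_pos"]; print(p.round(4),F())
print(robot.movel([*p[:2],.25],o,vel=.08,force_limit=4))
robot.movel([.47,.20,.33],o,vel=.15)
robot.hold(.5); print(F(),robot.sense()["time_s"])
s=snap("scene","scene13.png"); w=snap("wrist","w13.png")
for n,(q,M,pp) in(("scene",s),("wrist",w)):
    robot.snapshot(n)
    for d in robot.spot_in("hook_grip",n)[:3]: print(n,round(d["conf"],2),(M@np.array(d["location"])+pp).round(3))
for x,zz in((0,.184),(-18,.184),(18,.184)):
    X=[.5437+x/1000*.935,.170-x/1000*.354,zz]; print(((pix(*s,X)-[330,40])*2.857).round(),pix(*w,X).round())
a=cv2.resize(cv2.imread("pics/scene13.png")[40:180,330:470],(400,400));b=cv2.resize(cv2.imread("pics/w13.png"),(640,400))[:,120:520]
cv2.imwrite("pics/v13.png",cv2.convertScaleAbs(np.hstack([a,b]),alpha=1.6))
E
python3 s13.py
```

```text
[ 0.02 -0.13 -1.19] [0.5436 0.17   0.143 ]
[0.5437 0.17   0.1431] [0.29 0.17 0.08]
False
[ 0.22  0.51 -0.08] 31.2
scene 0.67 [ 0.585 -0.293  0.049]
scene 0.61 [ 0.685 -0.165  0.106]
scene 0.6 [0.555 0.162 0.134]
wrist 0.9 [ 0.575 -0.298  0.048]
wrist 0.72 [0.534 0.171 0.178]
wrist 0.62 [ 0.648 -0.148  0.065]
[186. 105.] [321. 268.]
[177.  87.] [321. 250.]
[197. 123.] [321. 285.]
```

View pics/v13.png

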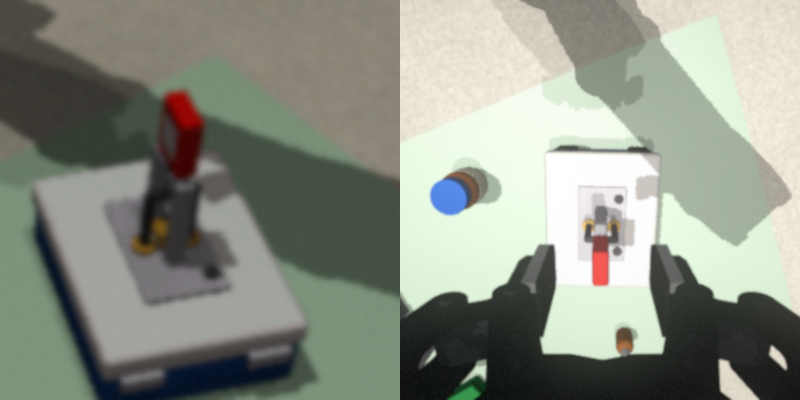

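The hook stands upright on the plate with the eye's bar in its mouth. Its handle top is at about (183,107), predicted (186,105). The gripper is clear, and the jar and vial stand as before. I'm handing it in.

```bash
python3 -c "
from rig import robot
robot.close_job(); print('done')"
```

```text
the job is handed in; nothing more can be done
done
```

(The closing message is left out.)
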